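# Seat the sample cell in the imaging corner and trigger the camera

### The job

With the fingertips, push the rectangular sample cell along the deck until it sits square and flush against both the long rail and the end stop of the imaging stage, without ever lifting or tipping it. Then, with the cell in place, press the trigger button on the grey box fully down and let it go. Do not shift the other loose things on the deck.

Things in the scene. Friction and masses are not known exactly. Their poses are not given: they have to be found in the camera images.
- cell: the loose sample cell, 0.2 to 0.42 kg; friction on the deck 1 to 3 N, brief peaks 8 N: aluminium block 64 mm (its x) by 90 mm (its y) by 26 mm tall, with a dark window frame upright on its middle (14 by 64 mm, top 62 mm above the deck). Origin: centre of its underside. Starts in front of the rail, right of its seat, turned up to 0.4 rad. Seated: 90 mm side on the rail, origin at stage x -32, y -45 mm, x axes parallel
- stage: fixed imaging stage. Origin: inner corner of rail and end stop, on the deck; x away from the robot, y left along the rail (turned with it up to 0.22 rad). Rail: aluminium, 16 mm thick, 22 tall, face in the plane x = 0, from y = 14 to -256 mm. End stop: 14 mm thick, 22 tall, face in the plane y = 0, from x = 0 to -64 mm
- lens (a point): centre of the front face of the camera's lens (38 mm across), 45 mm above the deck, just behind the rail at stage x 48, y -45 mm; the fixed black camera, 68 mm tall, stands behind it and covers stage x 16 to 161, y -80 to -10 mm. It looks at the cell's seat
- light (a point): top centre of the fixed grey light module left of the end stop, 70 mm tall; with its snout and foot it covers stage x -57 to -7, y 14 to 124 mm
- trigger_top (a point): centre of the top face of the trigger button at rest: round, black, 32 mm across, on the nearer half of a grey box (110 by 75 mm, 35 mm tall) at the right; a smaller dark knob, 22 mm across, beyond it on the box is not the button
- trigger (a joint): travel of the trigger button, m: 0 at rest, 0.006 fully down (about 5 N); it springs back
- vial: bystander: small clear glass vial with a cap, 24 mm across, 50 mm tall, standing in front of the corner. Origin: centre of its underside
- jar: bystander: amber jar, 60 mm across, 75 mm tall, left of the corner. Origin: centre of its underside
- round_cell: bystander: spare ROUND aluminium cell, stepped disc 60 mm across, 36 mm tall; not the one to push. Origin: centre of its underside
- lens_tube: bystander: black upright lens tube, 40 mm across, 45 mm tall, behind the rail. Origin: centre of its underside
- wash_bottle: bystander: white wash bottle with cap, 70 mm across, 200 mm tall, far left. Origin: centre of its underside
- screwdriver: bystander: screwdriver lying on the deck, left front. Origin: on its handle-to-tip line, at the deck
- wrench: bystander: wrench lying on the deck, far right. Origin: on its handle-to-tip line, at the deck
Not all that is in view belongs to the job. Leave any red look-alike of the cell alone.

How it is judged:
By the outcome, as a careful person would: the job done as asked, in the order asked, and still so for the second after the job is handed in, with the robot touching nothing.
It also fails if it takes over 72 s, if anything falls off the work surface, if the arm or the gripper's body presses on something with over 40 N, if the wrist force passes 120 N, or if a joint passes its speed limit or range.

### The arm

A 6-joint arm with a two-finger parallel gripper is mounted at the origin on the work surface. World frame = base frame: x ahead of the robot, y to its left, z up, the work surface at z = 0. Lengths are in m, angles in rad, forces in N, time in s.
With the tool pointing down it reaches from about 0.225 to 0.875 m from the base axis. Payload 3.4 kg.
Tool frame: the origin (TCP) lies between the finger pads; the fingertips stand 11 mm ahead of it and the grasp point (between the pads) lies 8 mm behind it; z points along the fingers, y is the line along which they close (so a half turn about z gives the same grasp; the last joint's range is limited). The gripper opens to 85 mm and grips with 20 to 120 N. Pads are 22 mm wide; open, the fingers measure 114 mm over their backs; the gripper's body (76 mm by 85 mm) begins 54 mm behind the grasp point. The pads swing forward as they close: fully open they stand 13 mm farther back than shut.
Start: joints at [-1.235, 0.276, 1.505, -0, 1.361, -0.121], TCP at [0.254, -0.516, 0.242] pointing down, gripper open.
Joint ranges: [-2.89, 2.89], [-0.75, 2.08], [0.22, 2.7], [-1.18, 4.32], [0.11, 2.71], [-2.7, 2.7]. Speed limits (rad/s): [2.57, 2.57, 3.14, 3.14, 3.14, 3.14].

### API

Orientations are given as a unit quaternion [w, x, y, z].
In Python, from rig import manip, imaging gives the robot as it stands. The module is installed in compiled form; this text tells all that it offers.
- The arm moves only by the tool jog_arm, never from a script. Its argument "deltas" is one flat list of numbers, 7 for each row, row after row: the turn, a rotation vector about the world's x, y, z in degrees, then the shift along the world's x, y, z in mm, then the opening, from 0 (shut) to 1 (fully open). In form: [ax, ay, az, tx, ty, tz, gripper, ax, ay, az, tx, ty, tz, gripper, ...]. A call has 1 to 20 rows; each row is the pose to reach, as a shift and turn from the pose commanded when the call began; what a row does not reach only later rows make up. A row lasts 1/10 s, in which the tool goes at most 50 mm and 8.59 degrees, less where a joint would pass 70% of its speed; a pose out of reach is approached as far as the arm can. A call with a gripper value outside its range is refused whole. The fingers move at their own pace and stop on an object; "grip_force" is the grip in N (left out, the last holds). Time passes only in rows, so rows that repeat a pose let the fingers close. It gives the time, the measured TCP pose, the force, the opening and the grip force at its end, in the units of the state.
- manip.get_state(): the state, without advancing time (a new reading comes with each control period).
- imaging.get_image(name): name is "side" or "top" or "wrist"; returns the picture (384x512x3 uint8, blue, green, red); there is no depth.
- imaging.calibration(name): a dict with "mtx" (3x3 intrinsics, pixels), "cam_to_world" (4x4, takes a point from camera to world coordinates). Camera axes: x right, y down, z forward; pixel columns grow to the right and rows downward; lengths in m; the calibration is good to about 2 mm. The wrist camera is an equidistant fisheye: a pixel r from the principal point sees the ray r / f radians off the axis. A picture is of the moment at which its call begins: read the wrist's pose just before it. calibration takes no time and is no camera call; for the wrist camera it gives the pose at the moment of the call.
- manip.sign_off(): hands the job in; it is judged then, once.
The state is a dict: "clock": time; "qpos": joint angles; "qd": joint speeds; "effort": joint torques, N m; "position": TCP position; "ee_rot": TCP orientation; "contact_force": force on the tool from outside, world axes, zero at the start; "moment": the same for the moment, N m; "width": finger opening in m; "gripper_force": force on a finger pad.
Only numpy, scipy, OpenCV 4.12 (cv2) and the standard library are available. Lean on these libraries where they do the work, as an engineer would, in place of code of your own. Each camera call takes 0.05 s, during which the arm holds its last target. There are 200 camera calls.

## Working session

There is one attempt and no reset: what is moved stays moved. The work goes in short steps, Python scripts to look and compute and a tool call to move; the robot and the scene stay as the last step left them, time stands still between calls to the robot, and variables do not carry over. Pictures are saved under pics/ and viewed, at most 10 in all, crops included, and the job is handed in when it is done.

Besides the shell and the picture viewer there is one more tool, called as name(argument=value, ...), one argument or row to a line, values as JSON. jog_arm: Moves the arm, as the interface text tells. Its arguments: {"type":"object","properties":{"deltas":{"type":"array"},"grip_force":{"type":"number"}},"required":["deltas"]}

```bash
mkdir -p pics; cat > h.py <<'E'
import numpy as np, cv2
from rig import manip, imaging
def ray(name,u,v,c=None):
    c=c or imaging.calibration(name); K=np.array(c["mtx"]);T=np.array(c["cam_to_world"])
    x=(u-K[0,2])/K[0,0]; y=(v-K[1,2])/K[1,1]
    if name=="wrist":
        r=np.hypot(x,y); s=np.sin(r)/r if r>1e-9 else 1; d=np.array([x*s,y*s,np.cos(r)])
    else: d=np.array([x,y,1.])
    return T[:3,3],T[:3,:3]@d
def at_z(name,u,v,z,c=None):
    o,d=ray(name,u,v,c); return o+d*(z-o[2])/d[2]
def proj(name,p,c=None):
    c=c or imaging.calibration(name); K=np.array(c["mtx"]);T=np.array(c["cam_to_world"])
    q=T[:3,:3].T@(np.asarray(p)-T[:3,3])
    if name=="wrist":
        r=np.hypot(q[0],q[1]); t=np.arctan2(r,q[2]); x,y=q[:2]/r*t
    else: x,y=q[:2]/q[2]
    return np.array([K[0,0]*x+K[0,2],K[1,1]*y+K[1,2]])
E
python3 - <<'E'
from h import *
s=manip.get_state(); print(s)
for n in("top","side"):
    im=imaging.get_image(n); cv2.imwrite(f"pics/{n}0.png",im); c=imaging.calibration(n); print(n,c)
cv2.imwrite("pics/topbig.png",cv2.resize(cv2.imread("pics/top0.png"),(800,600),interpolation=cv2.INTER_CUBIC))
E
```

```text
{'clock': 0.0, 'qpos': array([-1.23499090e+00,  2.76611644e-01,  1.50615629e+00, -5.78071026e-05,
        1.36068206e+00, -1.20995274e-01]), 'qd': array([-4.17756876e-05, -1.14564516e-03,  2.40989916e-04, -1.53608995e-04,
       -4.10669774e-04,  4.72830053e-04]), 'effort': array([-4.48388055e-04, -4.16773224e+01, -2.45808095e+01, -3.37391984e-04,
        1.11706104e-02,  8.50189508e-06]), 'position': array([ 0.2534292 , -0.51556488,  0.24142097]), 'ee_rot': array([-9.20286927e-04,  9.74028042e-01,  2.26425506e-01, -1.27651399e-04]), 'contact_force': array([-0.42638126,  0.55146567,  0.53970626]), 'moment': array([ 0.02924596,  0.00364549, -0.02413873]), 'gripper_force': 0.0, 'width': 0.08532876781698166}
top {'mtx': array([[409.01198027,   0.        , 255.33629026],
       [  0.        , 409.01198027, 197.35065129],
       [  0.        ,   0.        ,   1.        ]]), 'cam_to_world': array([[ 0.0185903 , -0.99577231,  0.08995507,  0.48716373],
       [-0.99981937, -0.01887039, -0.0022641 ,  0.06483174],
       [ 0.00395202, -0.08989673, -0.99594325,  1.13710374],
       [ 0.        ,  0.        ,  0.        ,  1.        ]])}
side {'mtx': array([[352.80461589,   0.        , 258.34729061],
       [  0.        , 352.80461589, 196.07149477],
       [  0.        ,   0.        ,   1.        ]]), 'cam_to_world': array([[-0.88294758, -0.30370349,  0.35800525,  0.25887271],
       [-0.46919441,  0.54464591, -0.69513843,  0.698363  ],
       [ 0.01612987, -0.78174486, -0.62338977,  0.65803221],
       [ 0.        ,  0.        ,  0.        ,  1.        ]])}
```

View pics/topbig.png

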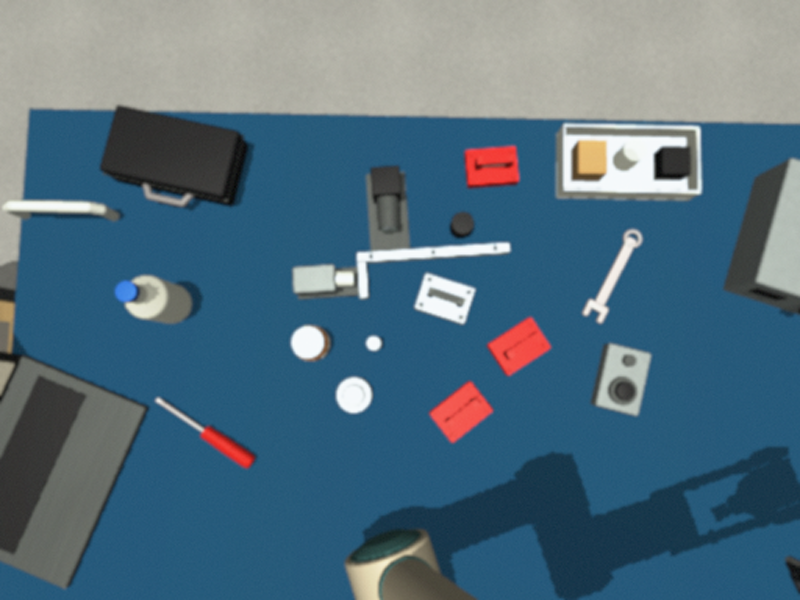

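View pics/side0.png

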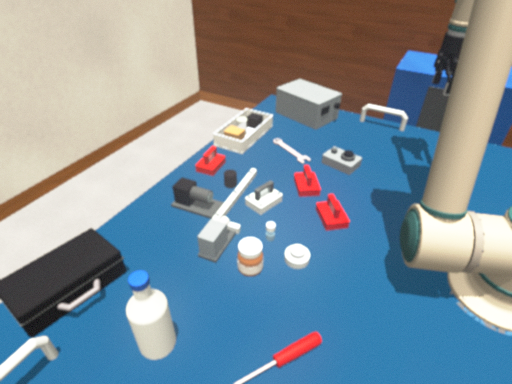

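The aluminium cell is at (445,298) in the enlarged top view. It could be confused with the red look-alikes at (493,165), (520,346) and (461,412) or the round cell at (354,395). The button is at (622,391); the knob at (628,360) is not the button. Next I'll check close crops.

```bash
python3 - <<'E'
import cv2,numpy as np
im=cv2.imread("pics/top0.png")
# cell/stage crop: cols 220-340, rows 145-235 (x6.66)
a=cv2.resize(im[145:235,220:340],(800,600),interpolation=cv2.INTER_CUBIC); cv2.imwrite("pics/cropA.png",a)
E
```

```text
(no output)
```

View pics/cropA.png

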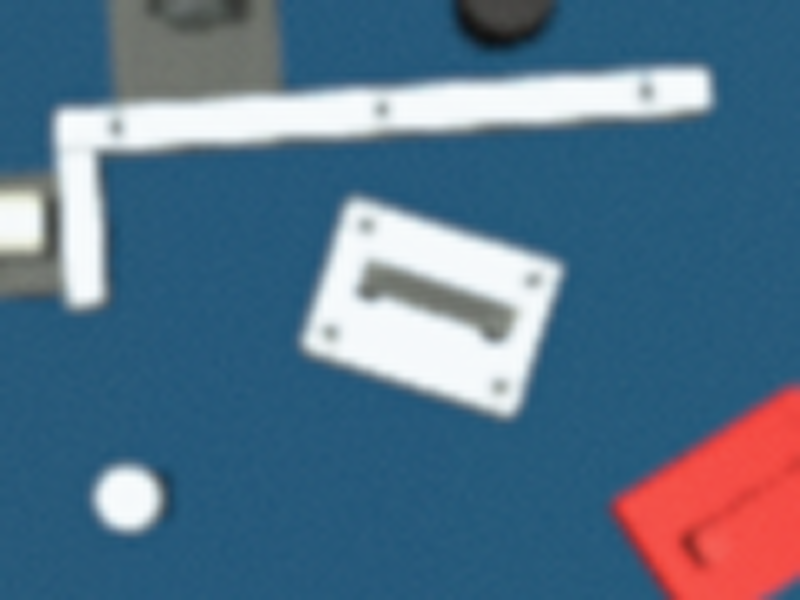

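The crop shows the aluminium cell with corners at (350,195), (565,263), (515,418) and (302,348). The rail face runs from (103,152) to (712,112), and the stop face from (98,152) to (105,300). The vial cap is at (128,498).

```bash
python3 - <<'E'
from h import *
f=120/800
def C(u,v,z): return at_z("top",220+(u+.5)*f-.5,145+(v+.5)*f-.5,z)[:2]*1000
cs=np.array([C(*p,.026) for p in[(350,195),(565,263),(515,418),(302,348)]]); print("cell",cs.round(1),cs.mean(0))
e=[cs[(i+1)%4]-cs[i] for i in range(4)];print([ (round(np.hypot(*a),1),round(np.degrees(np.arctan2(a[1],a[0])),1)) for a in e])
r0=C(103,152,.022);r1=C(712,112,.022);s1=C(105,300,.022); print("rail",r0,r1,np.degrees(np.arctan2(*(r0-r1)[::-1])), "stop",s1, np.degrees(np.arctan2(*(r0-s1)[::-1])))
print("vial",C(128,498,.05))
g=lambda u,v,z: at_z("top",(u+.5)*.64-.5,(v+.5)*.64-.5,z)[:2]*1000
print("btn",g(622,390,.042),"knob",g(628,360,.05),"box",[g(*p,.035) for p in[(610,344),(651,352),(638,415),(595,405)]])
for n,p,z in[("round",(354,394),.036),("tube",(461,223),.045),("red1",(520,346),.026),("red2",(461,412),.026),("jar",(313,341),.075)]: print(n,g(*p,z))
c=imaging.calibration("wrist");s=manip.get_state(); from scipy.spatial.transform import Rotation as R
Rt=R.from_quat(np.roll(s["ee_rot"],-1)).as_matrix();print(Rt.round(2), np.degrees(np.arctan2(Rt[1,1],Rt[0,1])))
print("cam in tool",Rt.T@(c["cam_to_world"][:3,3]-s["position"]),(Rt.T@c["cam_to_world"][:3,:3]).round(2),c["mtx"])
b=imaging.get_image("side")[135:185,310:375]; a=cv2.imread("pics/top0.png")[210:275,370:430]
cv2.imwrite("pics/cropB.png",np.hstack([cv2.resize(a,(400,433),interpolation=2),cv2.resize(b,(390,433),interpolation=2)]))
E
```

```text
cell [[653.2  17.6]
 [626.7 -71.1]
 [562.5 -51.1]
 [589.6  36.3]] [607.98850042 -17.07061367]
[(np.float64(92.6), np.float64(-106.6)), (np.float64(67.2), np.float64(162.7)), (np.float64(91.5), np.float64(72.8)), (np.float64(66.3), np.float64(-16.4))]
rail [669.72929068 119.78880493] [ 691.32313819 -131.97209816] 94.90233248123987 stop [608.24283771 117.54844991] 2.086738148660281
vial [526.07416744 105.24347242]
btn [ 454.14532507 -319.60435024] knob [ 505.16322702 -327.64297899] box [array([ 532.35952355, -302.34145225]), array([ 519.90282033, -372.9396762 ]), array([ 412.0253395 , -348.88728618]), array([ 427.60419827, -275.50130787])]
round [438.71688077 136.90962442]
tube [737.21947694 -42.15624221]
red1 [ 526.32193514 -148.72070457]
red2 [410.94037024 -47.29137155]
jar [526.45063701 204.57386738]
[[ 0.9   0.44 -0.  ]
 [ 0.44 -0.9   0.  ]
 [ 0.   -0.   -1.  ]] -63.82499039919159
cam in tool [ 7.35094466e-02 -3.37295875e-05 -1.32150906e-01] [[ 0.   -0.96 -0.29]
 [ 1.    0.   -0.  ]
 [ 0.   -0.29  0.96]] [[297.31863964   0.         256.02613615]
 [  0.         297.31863964 193.67301485]
 [  0.           0.           1.        ]]
```

View pics/cropB.png

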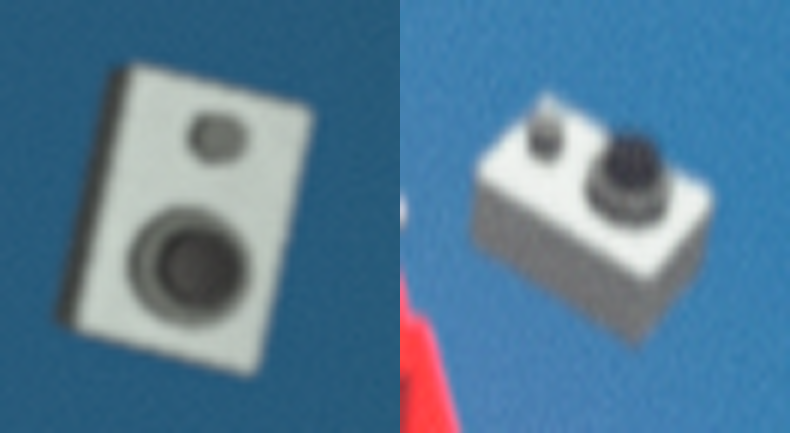

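Both crops show the button as the larger black disc on a collar, at (197,268) in the top crop and (632,160) in the side crop. The small knob is at (217,137). I'll triangulate the button, then move behind the cell's near face with the tool aligned to the stage.

```bash
python3 - <<'E'
from h import *
o1,d1=ray("top",370+197.5/6.667-.5,210+268.5/6.66-.5);o2,d2=ray("side",310+232.5/6-.5,135+160.5/8.66-.5)
A=np.stack([d1,-d2],1);t=np.linalg.lstsq(A,o2-o1,rcond=None)[0];print(o1+d1*t[0],o2+d2*t[1])
E
```

```text
[ 0.45352547 -0.31869259  0.05374646] [ 0.45508182 -0.31827574  0.05355056]
```

jog_arm(
  deltas=[0,0,-21.3,275,492,-60,0.4,0,0,-21.3,275,492,-60,0.4,0,0,-21.3,275,492,-60,0.4,0,0,-21.3,275,492,-60,0.4,0,0,-21.3,275,492,-60,0.4,0,0,-21.3,275,492,-60,0.4,0,0,-21.3,275,492,-60,0.4,0,0,-21.3,275,492,-60,0.4,0,0,-21.3,275,492,-60,0.4,0,0,-21.3,275,492,-60,0.4,0,0,-21.3,275,492,-60,0.4,0,0,-21.3,275,492,-60,0.4,0,0,-21.3,275,492,-60,0.4,0,0,-21.3,275,492,-60,0.4,0,0,-21.3,275,492,-60,0.4,0,0,-21.3,275,492,-60,0.4,0,0,-21.3,275,492,-60,0.4,0,0,-21.3,275,492,-60,0.4],
  grip_force=20,
)

```text
clock: 1.95
position: [0.5285, -0.0248, 0.1826]
ee_rot: [0.0, 0.999, 0.042, 0.0]
contact_force: [-0.8, -0.3, -0.1]
width: 0.0343
gripper_force: 0.0
```

```bash
python3 - <<'E'
from h import *
im=imaging.get_image("wrist"); cv2.imwrite("pics/w1.png",im); cv2.imwrite("pics/w1b.png",cv2.resize(im,(800,600),interpolation=2))
for p in [(669.7,119.8,22),(691.3,-132,22),(653,18,26),(627,-71,26),(562,-51,26),(590,36,26)]: print(p,proj("wrist",np.array(p)/1000)/.64)
E
```

```text
(669.7, 119.8, 22) [199.20835618  58.06760609]
(691.3, -132, 22) [584.92487852  55.22828262]
(653, 18, 26) [347.34480817  80.42270398]
(627, -71, 26) [488.1740138  134.32158169]
(562, -51, 26) [446.09331428 233.5476824 ]
(590, 36, 26) [310.86996348 178.61809782]
```

View pics/w1b.png

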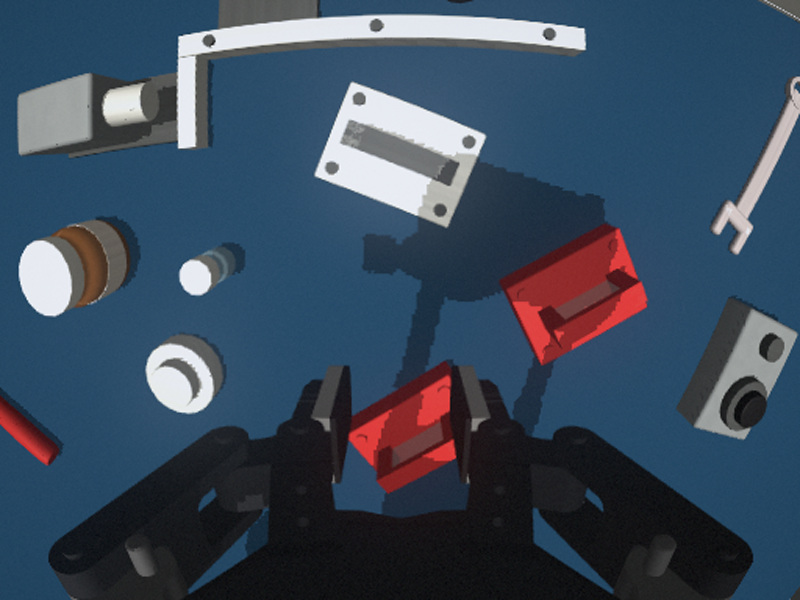

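The wrist view shows the cell top at (352,82), (486,135), (447,227) and (316,177). The inner corner is about (201,57) and the rail end (585,50); the stop's top edge ends at (193,148). The finger path is clear of the red blocks.

```bash
python3 - <<'E'
from h import *
g=lambda u,v,z: at_z("wrist",(u+.5)*.64-.5,(v+.5)*.64-.5,z)[:2]*1000
cs=np.array([g(*p,.026) for p in[(352,82),(486,135),(447,227),(316,177)]]);print(cs.round(1),cs.mean(0))
for i in range(4):
    a=cs[(i+1)%4]-cs[i];print(np.hypot(*a),np.degrees(np.arctan2(a[1],a[0])))
a,b,s=g(201,57,.022),g(585,50,.022),g(193,148,.022);print(a,b,s,np.degrees(np.arctan2(*(a-b)[::-1])),np.degrees(np.arctan2(*(a-s)[::-1])))
E
```

```text
[[652.3  15.2]
 [626.6 -69.5]
 [566.4 -50.9]
 [591.3  33. ]] [609.13887439 -18.04914534]
88.55312733024398 -106.90453433373676
62.98797771766879 162.87920225339147
87.58577825845975 73.41837825442303
63.48535862155835 -16.244796698046684
[670.58448044 118.77320554] [ 695.17319556 -131.63367751] [608.31623521 119.52691945] 95.60818255839106 -0.6934917980097014
```

jog_arm(
  deltas=[0,0,0.3,0,0,-50,0.4,0,0,0.3,0,0,-100,0.4,0,0,0.3,0,0,-140,0.4,0,0,0.3,0,0,-160,0.4,0,0,0.3,0,0,-166,0.4,0,0,0.3,0,0,-166,0.4,0,0,0.3,4,0.4,-166,0.4,0,0,0.3,8,0.7,-166,0.4,0,0,0.3,12,1.1,-166,0.4,0,0,0.3,16,1.5,-166,0.4,0,0,0.3,20,1.8,-166,0.4,0,0,0.3,24,2.2,-166,0.4,0,0,0.3,28,2.5,-166,0.4,0,0,0.3,32,2.9,-166,0.4,0,0,0.3,36,3.3,-166,0.4,0,0,0.3,40,3.6,-166,0.4],
)

```text
clock: 3.6
position: [0.5686, -0.0205, 0.0161]
ee_rot: [0.0, 0.999, 0.045, -0.0]
contact_force: [-0.9, -1.3, 0.4]
width: 0.0341
gripper_force: 0.6
```

jog_arm(
  deltas=[0,0,0,3,0.3,0,0.4,0,0,0,6,0.5,0,0.4,0,0,0,9,0.8,0,0.4,0,0,0,12,1.1,0,0.4,0,0,0,15,1.4,0,0.4,0,0,0,18,1.6,0,0.4,0,0,0,21,1.9,0,0.4,0,0,0,24,2.2,0,0.4,0,0,0,27,2.5,0,0.4],
)

```text
clock: 4.5
position: [0.5959, -0.018, 0.0163]
ee_rot: [0.0, 0.999, 0.045, 0.0]
contact_force: [-1.0, 0.0, -0.2]
width: 0.0339
gripper_force: 0.5
```

```bash
python3 - <<'E'
from h import *
im=imaging.get_image("wrist"); cv2.imwrite("pics/w2b.png",cv2.resize(im,(800,600),interpolation=2));print(manip.get_state()["contact_force"])
E
```

```text
[-1.51759883 -0.19764306 -0.91581262]
```

View pics/w2b.png

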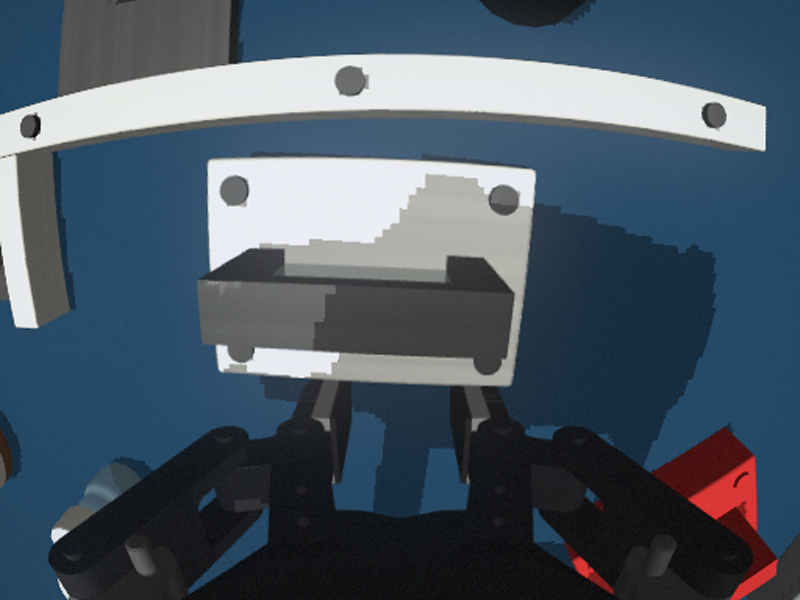

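The wrist view shows the cell nearly square to the rail with about 10 mm to go; its near edge runs (220,371) to (512,385), and the vial is clear. I'll push 8 mm more, back off, lift, and go round to the right face.

jog_arm(
  deltas=[0,0,0,2,0.2,0,0.4,0,0,0,4,0.4,0,0.4,0,0,0,6,0.5,0,0.4,0,0,0,8,0.7,0,0.4,0,0,0,8,0.7,0,0.4,0,0,0,0,0,0,0.4,0,0,0,-15,-1.4,0,0.4,0,0,0,-15,-1.4,40,0.4,0,0,0,-15,-1.4,80,0.4,0,0,0,-15,-1.4,100,0.25,0,0,0,-15,-1.4,100,0.25],
)

```text
clock: 5.65
position: [0.5833, -0.0197, 0.12]
ee_rot: [0.001, 0.999, 0.045, 0.005]
contact_force: [0.3, -0.3, 0.6]
width: 0.0209
gripper_force: 0.0
```

jog_arm(
  deltas=[0,0,8.5,0,-20,0,0.25,0,0,17,20,-35,0,0.25,0,0,25.5,35,-50,0,0.25,0,0,34,50,-54,0,0.25,0,0,42.5,71,-54,0,0.25,0,0,51,71,-54,0,0.25,0,0,59.5,71,-54,0,0.25,0,0,68,71,-54,0,0.25,0,0,76.5,71,-54,0,0.25,0,0,85,71,-54,0,0.25,0,0,90,71,-54,0,0.25,0,0,90,71,-54,0,0.25,0,0,90,71,-54,0,0.25],
)

```text
clock: 6.95
position: [0.6511, -0.0733, 0.1152]
ee_rot: [-0.001, 0.675, 0.738, -0.0]
contact_force: [0.0, -0.2, -0.2]
width: 0.0211
gripper_force: 0.0
```

```bash
python3 - <<'E'
from h import *
im=imaging.get_image("wrist"); cv2.imwrite("pics/w3b.png",cv2.resize(im,(800,600),interpolation=2));s=manip.get_state();print(s["contact_force"],s["position"],s["qpos"])
E
```

```text
[ 0.05618323 -0.2606842   0.31571181] [ 0.65121053 -0.073267    0.11540241] [-2.18204424e-01  4.81480902e-01  1.50695185e+00  1.31184766e-04
  1.15425726e+00 -3.06886758e-01]
```

View pics/w3b.png

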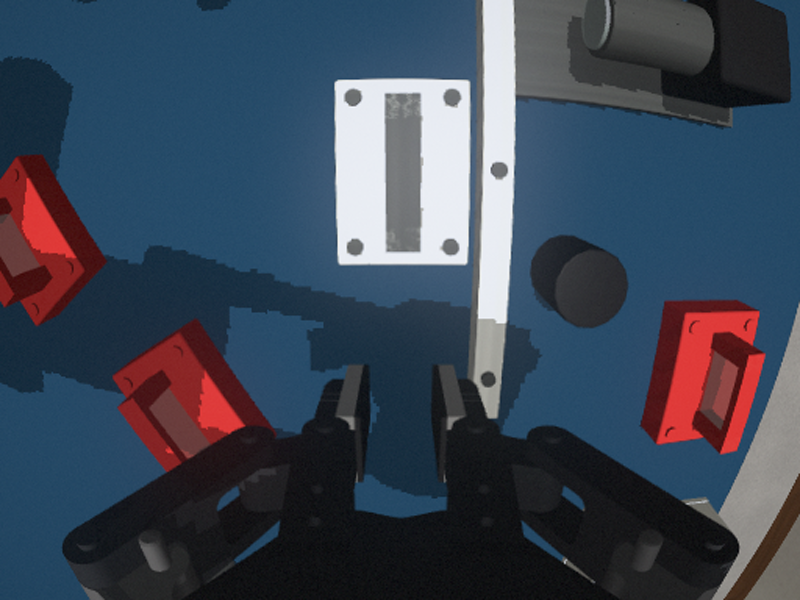

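The wrist view shows the cell square beside the rail, with corners at (336,80), (469,80), (467,264) and (340,265). The rail's top edge runs (482,80) to (478,300). I'll measure the right face.

```bash
python3 - <<'E'
from h import *
g=lambda u,v,z: at_z("wrist",(u+.5)*.64-.5,(v+.5)*.64-.5,z)[:2]*1000
cs=np.array([g(*p,.026) for p in[(336,80),(469,80),(467,264),(340,265)]])
th=np.radians(5.2);X=np.array([np.cos(th),np.sin(th)]);Y=np.array([-X[1],X[0]]);o=np.array([670.,119.3])
f=lambda p:np.round([(p-o)@X,(p-o)@Y],1)
print([f(c) for c in cs],f(cs.mean(0)),"rail",f(g(482,80,.022)),f(g(478,300,.022)),"tcp",f(manip.get_state()["position"][:2]*1000))
E
```

```text
[array([-66.8, -73.9]), array([ -4.3, -73.9]), array([  -4. , -163.5]), array([ -66.3, -163.9])] [ -35.4 -118.8] rail [  2.6 -72.8] [   2.9 -183.1] tcp [ -36.2 -190.1]
```

jog_arm(
  deltas=[0,0,0,0,0,-45,0.25,0,0,0,0,0,-80,0.25,0,0,0,0,0,-98,0.25,0,0,0,0,0,-98,0.25,0,0,0,-0.4,5,-98,0.25,0,0,0,-0.9,10,-98,0.25,0,0,0,-1.2,13,-98,0.25,0,0,0,-1.5,17,-98,0.25,0,0,0,-1.9,21,-98,0.25,0,0,0,-2.3,25,-98,0.25,0,0,0,-2.6,29,-98,0.25,0,0,0,-3.0,33,-98,0.25,0,0,0,-3.4,37,-98,0.25,0,0,0,-3.7,41,-98,0.25,0,0,0,-4.1,45,-98,0.25,0,0,0,-4.5,49,-98,0.25,0,0,0,-4.8,53,-98,0.25,0,0,0,-5.2,57,-98,0.25,0,0,0,-5.5,60,-98,0.25],
)

```text
clock: 8.9
position: [0.646, -0.0129, 0.0183]
ee_rot: [-0.0, 0.674, 0.738, 0.0]
contact_force: [0.1, -2.7, 2.2]
width: 0.0214
gripper_force: 1.4
```

jog_arm(
  deltas=[0,0,0,-0.3,3,0,0.25,0,0,0,-0.6,6,0,0.25,0,0,0,-0.8,9,0,0.25,0,0,0,-1.1,12,0,0.25,0,0,0,-1.4,15,0,0.25,0,0,0,-1.7,18,0,0.25,0,0,0,-1.9,20,0,0.25,0,0,0,-2,22,0,0.25],
)

```text
clock: 9.7
position: [0.644, 0.0089, 0.0183]
ee_rot: [-0.0, 0.674, 0.738, -0.0]
contact_force: [-0.6, -2.1, 1.3]
width: 0.0212
gripper_force: 1.2
```

```bash
python3 - <<'E'
from h import *
im=imaging.get_image("wrist"); cv2.imwrite("pics/w4b.png",cv2.resize(im,(800,600),interpolation=2));s=manip.get_state();print(s["contact_force"],s["position"])
E
```

```text
[-0.61619056 -1.59773077  2.04151685] [0.64394944 0.0091693  0.0182343 ]
```

View pics/w4b.png

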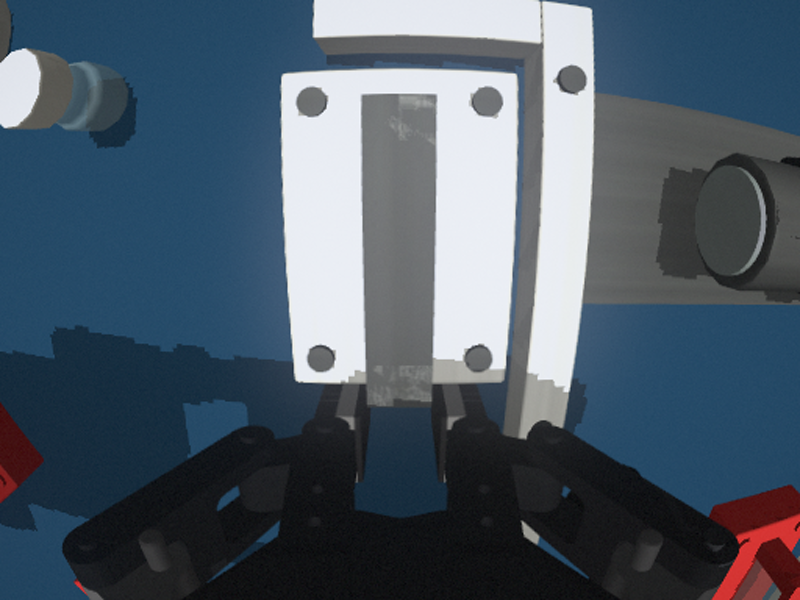

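The cell is square, with a few millimetres left to the stop (top edge near (400,72)) and to the rail (right edge about 517, rail top edge about 540). I'll press on slowly toward the stop.

jog_arm(
  deltas=[0,0,0,-0.1,1,0,0.25,0,0,0,-0.2,2,0,0.25,0,0,0,-0.3,3,0,0.25,0,0,0,-0.4,4,0,0.25,0,0,0,-0.4,4.5,0,0.25],
)

```text
clock: 10.25
position: [0.6436, 0.0132, 0.0183]
ee_rot: [-0.0, 0.674, 0.738, 0.0]
contact_force: [0.3, -2.6, 1.0]
width: 0.0215
gripper_force: 1.1
```

jog_arm(
  deltas=[0,0,0,0,0.5,0,0.25,0,0,0,-0.1,1,0,0.25,0,0,0,-0.1,1.5,0,0.25,0,0,0,-0.2,2,0,0.25],
)

```text
clock: 10.65
position: [0.6435, 0.0152, 0.0183]
ee_rot: [-0.0, 0.675, 0.738, 0.0]
contact_force: [0.9, -1.5, 0.2]
width: 0.0216
gripper_force: 0.9
```

jog_arm(
  deltas=[0,0,0,0,0.5,0,0.25,0,0,0,-0.1,1,0,0.25,0,0,0,-0.1,1.5,0,0.25],
)

```text
clock: 10.95
position: [0.6433, 0.0167, 0.0182]
ee_rot: [-0.0, 0.675, 0.738, 0.0]
contact_force: [0.4, -1.4, 0.2]
width: 0.0216
gripper_force: 0.9
```

jog_arm(
  deltas=[0,0,0,0,0.5,0,0.25,0,0,0,-0.1,1,0,0.25],
)

```text
clock: 11.15
position: [0.6433, 0.0177, 0.0183]
ee_rot: [-0.0, 0.674, 0.738, 0.0]
contact_force: [-0.8, -1.6, -0.6]
width: 0.0216
gripper_force: 0.8
```

jog_arm(
  deltas=[0,0,0,0,0.5,0,0.25,0,0,0,-0.1,1,0,0.25,0,0,0,-0.1,1.5,0,0.25],
)

```text
clock: 11.45
position: [0.6432, 0.0189, 0.0183]
ee_rot: [0.0, 0.674, 0.738, -0.0]
contact_force: [-0.4, -3.6, -0.1]
width: 0.0213
gripper_force: 1.7
```

jog_arm(
  deltas=[0,0,0,0,0.5,0,0.25,0,0,0,-0.1,1,0,0.25],
)

```text
clock: 11.65
position: [0.6431, 0.0189, 0.0183]
ee_rot: [0.001, 0.674, 0.739, -0.001]
contact_force: [-1.0, -6.4, -0.9]
width: 0.0213
gripper_force: 3.3
```

```bash
python3 - <<'E'
from h import *
im=imaging.get_image("wrist"); cv2.imwrite("pics/w5b.png",cv2.resize(im[0:192,128:384],(800,600),interpolation=2));s=manip.get_state();print(s["contact_force"],s["position"])
E
```

```text
[ 0.35129572 -5.67924709  0.3734205 ] [0.64303105 0.01892588 0.01827699]
```

View pics/w5b.png

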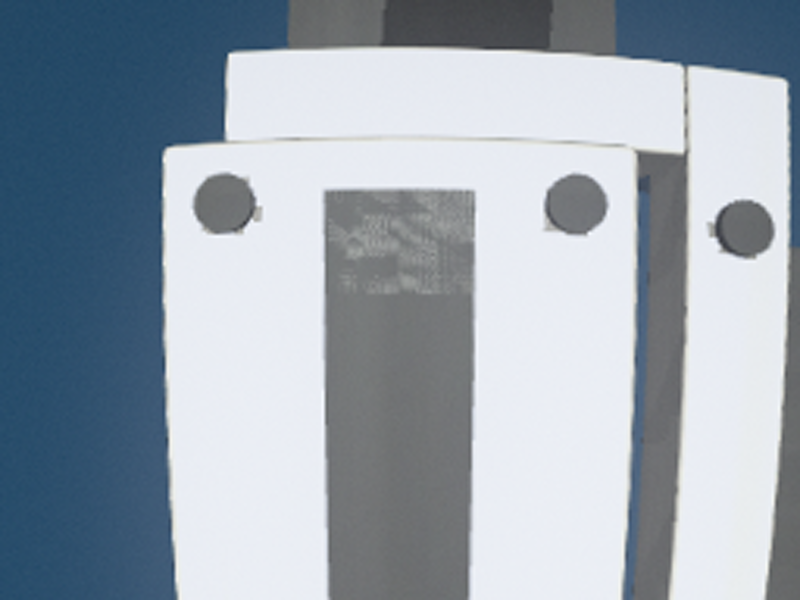

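The cell is flush on the stop, with the force rising to 6 N. About 6 mm remain to the rail (dark gap at 640–685). I'll retreat, go to the near face and push it in.

jog_arm(
  deltas=[0,0,0,0.5,-5,0,0.25,0,0,0,1.4,-15,0,0.25,0,0,0,1.4,-15,40,0.25,0,0,0,1.4,-15,80,0.25,0,0,0,1.4,-15,100,0.4,0,0,-8.5,0,-15,100,0.4,0,0,-17,-20,-10,100,0.4,0,0,-25.5,-40,0,100,0.4,0,0,-34,-60,20,100,0.4,0,0,-42.5,-66,40,100,0.4,0,0,-51,-66,50,100,0.4,0,0,-59.5,-66,50,100,0.4,0,0,-68,-66,50,100,0.4,0,0,-76.5,-66,50,100,0.4,0,0,-85,-66,50,100,0.4,0,0,-90,-66,50,100,0.4,0,0,-90,-66,50,100,0.4,0,0,-90,-66,50,100,0.4],
)

```text
clock: 13.5
position: [0.5772, 0.0701, 0.1184]
ee_rot: [-0.0, 0.999, 0.046, 0.0]
contact_force: [-0.4, 0.7, -0.0]
width: 0.0338
gripper_force: 0.0
```

jog_arm(
  deltas=[0,0,0,0,0,-40,0.4,0,0,0,0,0,-80,0.4,0,0,0,0,0,-101,0.4,0,0,0,0,0,-101,0.4,0,0,0,3,0.3,-101,0.4,0,0,0,6,0.7,-101,0.4,0,0,0,9,1,-101,0.4,0,0,0,11,1.2,-101,0.4,0,0,0,13,1.4,-101,0.4],
)

```text
clock: 14.4
position: [0.5909, 0.0716, 0.0182]
ee_rot: [0.0, 0.999, 0.045, 0.001]
contact_force: [-0.0, -0.4, -0.2]
width: 0.034
gripper_force: 0.0
```

jog_arm(
  deltas=[0,0,0,1,0.1,0,0.4,0,0,0,2,0.3,0,0.4,0,0,0,3,0.4,0,0.4,0,0,0,4,0.5,0,0.4],
)

```text
clock: 14.8
position: [0.5941, 0.072, 0.0173]
ee_rot: [0.0, 0.999, 0.045, -0.0]
contact_force: [0.3, -0.4, -0.3]
width: 0.0339
gripper_force: 0.0
```

jog_arm(
  deltas=[0,0,0,1,0.1,0,0.4,0,0,0,2,0.3,0,0.4,0,0,0,3,0.4,0,0.4,0,0,0,4,0.5,0,0.4],
)

```text
clock: 15.2
position: [0.5973, 0.0723, 0.0171]
ee_rot: [0.0, 0.999, 0.045, -0.001]
contact_force: [-1.6, -2.0, -0.1]
width: 0.0338
gripper_force: 1.2
```

jog_arm(
  deltas=[0,0,0,0.7,0.1,0,0.4,0,0,0,1.4,0.2,0,0.4,0,0,0,2,0.3,0,0.4],
)

```text
clock: 15.5
position: [0.6003, 0.0727, 0.0171]
ee_rot: [0.0, 0.999, 0.045, -0.0]
contact_force: [-1.1, -2.0, -1.3]
width: 0.0335
gripper_force: 1.0
```

jog_arm(
  deltas=[0,0,0,0.7,0.1,0,0.4,0,0,0,1.4,0.2,0,0.4],
)

```text
clock: 15.7
position: [0.6016, 0.073, 0.0172]
ee_rot: [0.0, 0.999, 0.045, 0.0]
contact_force: [-2.1, -1.5, -1.2]
width: 0.0344
gripper_force: 0.9
```

jog_arm(
  deltas=[0,0,0,0.6,0.1,0,0.4,0,0,0,1.2,0.2,0,0.4],
)

```text
clock: 15.9
position: [0.6024, 0.0732, 0.0173]
ee_rot: [0.0, 0.999, 0.045, -0.0]
contact_force: [-3.8, -1.3, 0.0]
width: 0.034
gripper_force: 1.7
```

jog_arm(
  deltas=[0,0,0,0.6,0.1,0,0.4,0,0,0,1.2,0.2,0,0.4],
)

```text
clock: 16.1
position: [0.6025, 0.0732, 0.0173]
ee_rot: [0.0, 0.999, 0.045, -0.002]
contact_force: [-5.5, -3.1, 2.7]
width: 0.0341
gripper_force: 3.0
```

jog_arm(
  deltas=[0,0,0,0.5,0.1,0,0.4,0,0,0,0.8,0.1,0,0.4],
)

```text
clock: 16.3
position: [0.6025, 0.0732, 0.0173]
ee_rot: [0.0, 0.999, 0.045, -0.002]
contact_force: [-7.0, -2.0, 3.5]
width: 0.0341
gripper_force: 3.5
```

jog_arm(
  deltas=[0,0,0,1,0.3,0,0.4,0,0,0,1.5,0.5,0,0.4,0,0,0,1.5,0.5,0,0.4],
)

```text
clock: 16.6
position: [0.6025, 0.0733, 0.0173]
ee_rot: [0.001, 0.999, 0.045, -0.004]
contact_force: [-9.6, -3.6, 5.7]
width: 0.0344
gripper_force: 4.7
```

jog_arm(
  deltas=[0,0,0,-2,0,0,0.4,0,0,0,-5,-0.5,0,0.4,0,0,0,-18,-1.6,0,0.4,0,0,0,-18,-1.6,40,0.4,0,0,0,-18,-1.6,80,0.2,0,0,0,-18,-1.6,110,0,0,0,0,-18,-1.6,110,0,0,0,0,-18,-1.6,110,0],
)

```text
clock: 17.4
position: [0.5897, 0.0728, 0.1286]
ee_rot: [-0.0, 0.999, 0.045, 0.002]
contact_force: [0.3, 0.6, -1.2]
width: -0.0001
gripper_force: 0.0
```

```bash
python3 - <<'E'
from h import *
im=imaging.get_image("wrist");s=manip.get_state();print(s["contact_force"],s["position"])
t=imaging.get_image("top")[150:205,215:300]
cv2.imwrite("pics/w6b.png",np.hstack([cv2.resize(im[0:160,90:330],(600,400),interpolation=2),np.vstack([cv2.resize(t,(200,130)),np.zeros((270,200,3),np.uint8)])]))
E
```

```text
[ 0.26254688  0.27104673 -0.0222344 ] [0.58857176 0.07273592 0.12722672]
```

View pics/w6b.png

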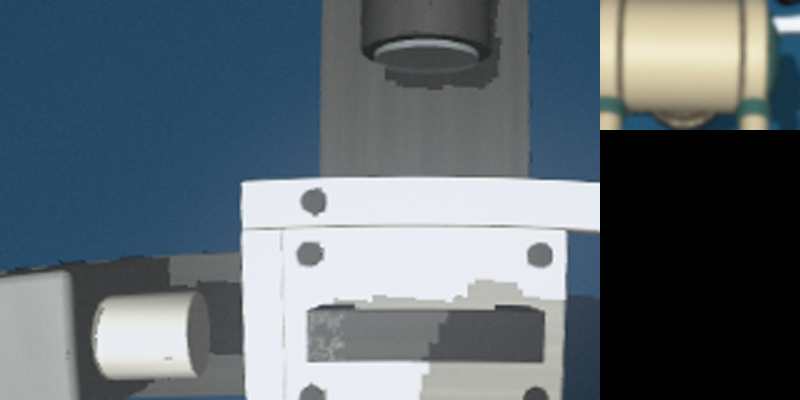

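The last view shows the cell flush on the rail (seam at row 228) and on the stop (seam at col 283). Now I'll go to the button with the fingers shut.

jog_arm(
  deltas=[0,0,0,0,0,30,0,0,0,0,-134,-391,30,0,0,0,0,-134,-391,30,0,0,0,0,-134,-391,30,0,0,0,0,-134,-391,30,0,0,0,0,-134,-391,30,0,0,0,0,-134,-391,30,0,0,0,0,-134,-391,30,0,0,0,0,-134,-391,30,0,0,0,0,-134,-391,30,0,0,0,0,-134,-391,30,0,0,0,0,-134,-391,30,0,0,0,0,-134,-391,30,0,0,0,0,-134,-391,30,0],
)

```text
clock: 18.9
position: [0.4548, -0.3168, 0.1572]
ee_rot: [-0.0, 0.999, 0.046, -0.0]
contact_force: [-0.5, -0.0, -0.6]
width: 0.0002
gripper_force: 0.0
```

```bash
python3 - <<'E'
from h import *
c=imaging.calibration("wrist");im=imaging.get_image("wrist");cv2.imwrite("pics/w7.png",im);print(manip.get_state()["position"])
p=proj("wrist",[.455,-.3185,.0535],c);print(p)
t=imaging.get_image("side");ps=proj("side",[.455,-.3185,.0535]);print(ps)
# dark blob in w1 (free view of button): pixel ~(750,410)/1.5625
w=cv2.cvtColor(cv2.imread("pics/w1.png"),6);r=w[235:285,440:505]
n,l,st,ce=cv2.connectedComponentsWithStats((r<45).astype(np.uint8));print([(s.tolist(),(q+[440,235]).round(1)) for s,q in zip(st[1:],ce[1:]) if s[4]>40])
E
```

```text
[ 0.45480823 -0.31704764  0.15733353]
[257.98676567 195.75331652]
[348.29168822 153.02172352]
[([21, 6, 24, 30, 172], array([468.9, 252.4])), ([30, 15, 21, 24, 358], array([479.7, 261.5]))]
```

```bash
python3 - <<'E'
from h import *
c=imaging.calibration("wrist");T=np.array(c["cam_to_world"]).copy();p=manip.get_state()["position"]
a=np.radians(4.9-5.2);Rz=np.array([[np.cos(a),-np.sin(a),0],[np.sin(a),np.cos(a),0],[0,0,1]])
T[:3,3]=Rz@(T[:3,3]-p)+[.5285,-.0248,.1826];T[:3,:3]=Rz@T[:3,:3]
print(at_z("wrist",479.7,261.5,.0535,dict(mtx=c["mtx"],cam_to_world=T)))
E
```

```text
[ 0.45723909 -0.31905411  0.0535    ]
```

jog_arm(
  deltas=[0,0,0,1,-2,-40,0,0,0,0,1,-2,-75,0,0,0,0,1,-2,-85,0,0,0,0,1,-2,-87,0,0,0,0,1,-2,-87,0],
)

```text
clock: 19.5
position: [0.456, -0.3209, 0.0712]
ee_rot: [0.001, 0.999, 0.045, 0.001]
contact_force: [-0.0, -0.3, -0.4]
width: -0.0
gripper_force: 0.0
```

jog_arm(
  deltas=[0,0,0,0,0,-2,0,0,0,0,0,0,-4,0,0,0,0,0,0,-6,0,0,0,0,0,0,-6,0],
)

```text
clock: 19.9
position: [0.4561, -0.3214, 0.0652]
ee_rot: [0.001, 0.999, 0.045, 0.001]
contact_force: [1.1, -0.7, 2.6]
width: -0.0001
gripper_force: 1.5
```

jog_arm(
  deltas=[0,0,0,0,0,-1,0,0,0,0,0,0,-2,0,0,0,0,0,0,-2,0],
)

```text
clock: 20.2
position: [0.4561, -0.3213, 0.0628]
ee_rot: [0.001, 0.999, 0.045, 0.001]
contact_force: [2.5, -1.3, 5.2]
width: -0.0003
gripper_force: 2.2
```

jog_arm(
  deltas=[0,0,0,0,0,-1,0,0,0,0,0,0,-2,0,0,0,0,0,0,-2,0],
)

```text
clock: 20.5
position: [0.4562, -0.3214, 0.0619]
ee_rot: [0.001, 0.999, 0.045, 0.001]
contact_force: [1.6, -0.6, 12.7]
width: 0.0002
gripper_force: 6.2
```

jog_arm(
  deltas=[0,0,0,0,0,-1,0,0,0,0,0,0,-2,0,0,0,0,0,0,-2,0],
)

```text
clock: 20.8
position: [0.4562, -0.3214, 0.0617]
ee_rot: [0.001, 0.999, 0.045, 0.001]
contact_force: [-0.7, 1.9, 24.3]
width: 0.0002
gripper_force: 11.9
```

jog_arm(
  deltas=[0,0,0,0,0,-1,0,0,0,0,0,0,-2,0,0,0,0,0,0,-2,0],
)

```text
clock: 21.1
position: [0.4562, -0.3214, 0.0615]
ee_rot: [0.002, 0.999, 0.045, 0.002]
contact_force: [-4.5, 3.6, 35.1]
width: -0.0001
gripper_force: 17.7
```

The button bottomed out: about 5 N, then a hard stop. Releasing it now.

jog_arm(
  deltas=[0,0,0,0,0,6,0,0,0,0,0,0,20,0,0,0,0,0,0,60,0,0,0,0,0,0,100,0,0,0,0,0,0,100,0,0,0,0,0,0,100,0],
)

```text
clock: 21.7
position: [0.4544, -0.32, 0.1562]
ee_rot: [-0.0, 0.999, 0.045, -0.001]
contact_force: [-0.4, 0.6, 0.6]
width: 0.0002
gripper_force: 0.0
```

```bash
python3 - <<'E'
from h import *
# button back up? compare side views of cell seat and box before/after by difference; corners of cell in top view
t=imaging.get_image("top");s0=cv2.imread("pics/top0.png")
d=(np.abs(t.astype(int)-s0).max(2)>60).astype(np.uint8);n,l,st,ce=cv2.connectedComponentsWithStats(d)
print([(s[:4].tolist(),int(s[4])) for s in st[1:] if s[4]>25])
cell=cv2.minAreaRect
g=lambda u,v:at_z("top",u,v,.026)[:2]*1000
hsv=cv2.cvtColor(t,cv2.COLOR_BGR2HSV);m=((hsv[...,1]<60)&(hsv[...,2]>200)).astype(np.uint8);m[:, :225]=0;m[:,335:]=0;m[:150]=0;m[205:]=0
cn=max(cv2.findContours(m,0,2)[0],key=cv2.contourArea);print([g(*map(float,p[0])).round(0).tolist() for p in cv2.approxPolyDP(cn,1.5,True)])
manip.get_state()
E
```

```text
[([234, 165, 71, 43], 1680), ([435, 219, 77, 90], 3580), ([394, 224, 52, 48], 907), ([382, 243, 8, 16], 68), ([430, 309, 11, 11], 55), ([406, 313, 106, 71], 3994), ([215, 343, 64, 41], 1004), ([194, 357, 27, 27], 145), ([264, 359, 39, 25], 389), ([406, 363, 15, 21], 117), ([204, 364, 19, 20], 127)]
[[706.0, -127.0], [687.0, 134.0], [681.0, 139.0], [609.0, 132.0], [617.0, 31.0], [680.0, 32.0], [694.0, -127.0]]
```

```bash
python3 -c "
from rig import manip
print(manip.sign_off())"
```

```text
the job is handed in; nothing more can be done
None
```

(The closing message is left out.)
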